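# Vent the filament dryer with its two lid catches

## Robot

A 7-joint arm with a two-finger parallel gripper is mounted at the origin on the work surface. World frame = base frame: x ahead of the robot, y to its left, z up, the work surface at z = 0. Lengths are in m, angles in degrees, forces in N, time in s.
With the tool pointing down it reaches from about 0.4 to 0.9 m from the base axis. Payload 5.5 kg.
Tool frame: the origin (TCP) lies midway between the tips of the shut fingers; the grasp point (between the pads) lies r.tcp_to_grasp behind it (r.tcp_to_grasp is the distance from the TCP to the grasp point, in m); x points along the fingers, y is the direction in which the jaws open and shut, and the axes are right-handed (so a half turn about x gives the same grasp; the last joint's range is limited). The gripper opens to 85 mm and grips with 20 to 120 N. Pads are 22 mm wide; open, the fingers measure 114 mm over their backs; the gripper's body (76 mm by 85 mm) begins 54 mm behind the grasp point. The pads swing forward as they close: fully open they stand 13 mm farther back than shut.
Start: joints at [82.288, 28.699, -24.465, 88.831, 12.651, 65.22, -12.049], TCP at [0.252, -0.599, 0.2] pointing down, gripper open.
Joint ranges: [-164.97, 164.97], [-17.58, 116.51], [-87.97, 89.64], [11.32, 138.91], [-80.73, 260.73], [10.89, 115.49], [-147.41, 147.41]. Speed limits (degrees/s): [147.25, 147.25, 180, 180, 180, 180, 180].

## Interface

Orientations are given as a 3x3 rotation matrix whose columns are the frame's x, y, z axes.
In Python, from station import status, optics, r, spotter gives the robot as it stands.
- The arm moves only by the shell command python3 -m inch 'ROWS' [FORCE]. ROWS is JSON, a list of rows, each a list of 5 numbers: the closure, from -1 (fully open) to 1 (shut), then the shift along the tool's x, y, z each as a share of 100 cm, from -1 to 1, then the turn about the tool's x as a share of pi rad, from -1 to 1. In form: [[gripper, dx, dy, dz, turn], ...]. A call has 1 to 12 rows; each row is the pose to reach, as a shift and turn from the pose commanded when the call began, along the tool's axes at that moment, turning the shorter way round; what a row does not reach only later rows make up. A row lasts 1/10 s, in which the tool goes at most 50 mm and 8.59 degrees, less where a joint would pass 70% of its speed; a pose out of reach is approached as far as the arm can. A call with a number of a shift or a turn outside -1 to 1 is refused whole. A call with a gripper value outside its range is refused whole. The fingers move at their own pace and stop on an object; FORCE is the grip in N (left out, the last holds). Time passes only in rows, so rows that repeat a pose let the fingers close. It gives the time, the measured TCP pose, the force and the opening at its end, in the units of the state.
- status.get_obs(): the state, without advancing time (a new reading comes with each control period).
- optics.snapshot(name): name is "scene" or "top" or "wrist"; returns a dict with "color" (420x560x3 uint8, red, green, blue), "z_map" (420x560 float32, m along the optical axis (not along the pixel's ray), 0 where there is no reading), "K" (3x3 intrinsics, pixels), "dist_coeffs" ([k1, k2, p1, p2, k3] as OpenCV has them; the pictures are not rectified), "extrinsics" (4x4, takes a point from camera to world coordinates); the wrist camera has in their place "tool_from_camera" (4x4, takes a point from camera to tool coordinates, whose origin is the TCP and whose axes are the tool frame's). Camera axes: x right, y down, z forward; pixel columns grow to the right and rows downward; lengths in m; the calibration is good to about 2 mm. A picture is of the moment at which its call begins: read the wrist's pose just before it.
- r.sign_off(): hands the job in, once; it reports no verdict.
Trained networks look in the newest picture that a camera, given by its name, has taken for a name from the list of things; names that differ only in an ending like _2 or _b are one class to them, and where a whole thing is asked for, a point or a joint stands for the part that bears it (a point fixed in the world has none). Each returns a list of dicts, best first, with "p" (0 to 1); they miss things now and then, are a little off and sometimes report something else, mostly with a low value. They report only what shows in the picture. A call takes as long as a camera call.
- spotter.recognise(camera, query): "point" ([column, row] in pixels, amid what is visible of it).
- spotter.spot_point(camera, query): "point" ([column, row] in pixels: a listed point, or the origin of a listed thing).
The state is a dict: "time_s": time; "qpos": joint angles; "joint_velocities": joint speeds; "effort": joint torques, N m; "tcp_pos": TCP position; "tool_rot": TCP orientation; "force": force on the tool from outside, world axes, zero at the start; "moment": the same for the moment, N m; "grip_width": finger opening in m.
Only numpy, scipy, OpenCV 4.12 (cv2) and the standard library are available. Lean on these libraries where they do the work, as an engineer would, in place of code of your own. Each camera call takes 0.05 s, during which the arm holds its last target.

## Task

Vent the filament dryer: with one fingertip on each of the two square lid catches, press both down together and keep them down until the lid has risen by itself as far as it goes, then let go of both and move clear. Do not touch the lid, do not press the small setting keys, and leave everything lying around where it is.

Things in the scene. Friction and masses are not known exactly. Their poses are not given: they have to be found in the camera images.
- dryer: the filament dryer, fixed: a low grey box 314 mm deep, 250 mm wide, 86 mm high, with a flat clear-windowed lid. Along its front edge runs a deck 58 mm deep with the two lid catches. Origin on the table, 4 mm behind the midpoint between the catches; x from its front towards the hinge at its back, y to its left, z up
- cap_left (a point): centre of the top face of the left lid catch: a square black push cap, 24 x 24 mm, 12 mm proud of the deck, top 98 mm above the table at rest; the two equal caps stand 62 mm apart centre to centre along the dryer's y, with a flat round humidity gauge between them. Axes as the dryer's; the point goes down with the cap
- cap_right (a point): the same for the right lid catch, 62 mm from the left one towards the dryer's -y
- catch_left (a joint): how far the left catch is pressed down, m: 0 up, 0.007 fully down. A spring returns it: 1.3 N to start, 4.3 N fully down; its bolt lets go of the lid when the cap is about 4 to 5 mm down
- catch_right (a joint): the same for the right catch. If the catches are let go while the lid is still rising, their bolts can bite and stop it part-way
- lid: the dryer's lid, hinged along the back; origin at the middle of the lower front edge of the lid (30 mm behind the line of the caps, 87 mm above the table when shut), axes as the dryer's when shut. The lid is 14 mm thick. Either catch alone keeps it shut; with both down its own damped spring raises it smoothly in about two to three seconds until the front edge is 39 mm up (lid tilted 0.16 rad), where it stays
- key_a (a joint): one of two small round white setting keys (12 mm across, standing 5 mm above the deck) beside a little display on the right end of the deck, 42 mm to the right of the right cap's centre; m pressed, 0 up, 0.003 down. Not to be pressed.
- key_b (a joint): the other setting key, 20 mm farther right. Not to be pressed.
- nozzle_jar: loose small jar of nozzles, 37 mm across, 29 mm high, standing on the left end of the dryer's deck, 60 to 75 mm left of the left cap's centre; origin under its centre
- cutters: loose black-handled flush cutters, 135 mm long, 13 mm high, lying on the table in front of the dryer; origin at the pivot, on the table
- scraper: loose bed scraper, 185 mm long, 17 mm high, steel blade and black handle, lying in front of the dryer; origin near its middle, on the table
- ipa_bottle: loose white bottle, 62 mm across, 165 mm high, standing beside the dryer; origin under its centre
- glue_stick: loose glue stick standing upright beside the dryer, 29 mm across, 92 mm high; origin under its centre
- bracket: loose orange printed bracket, 50 x 40 x 46 mm, in front of the dryer; origin under its centre

How it is judged (in metres and radians):
On the way, in this order (a step that is already met when the one before it is completed fails the run):
1. both catches pressed down at once by the fingers while the lid is still low (value of joint each of catch_left, catch_right above 0.0038 m and angle between lid's own z axis and vertical below 0.09 rad and contact force between the fingers and catch_left above 0.5 N and contact force between the fingers and catch_right above 0.5 N), for 0.1 s.
2. both catches still held down by the fingers when the lid has risen all the way (value of joint each of catch_left, catch_right above 0.0035 m and angle between lid's own z axis and vertical above 0.145 rad and contact force between the fingers and catch_left above 0.5 N and contact force between the fingers and catch_right above 0.5 N), for 0.1 s.
At the end, for the whole second after the job is handed in: The lid stands ajar (tilted over 0.14 rad of its 0.16), both catches and both keys are back up (under 1.5 mm), and no loose thing is more than 20 mm from where it was (angle between lid's own z axis and vertical above 0.14 rad and value of joint each of catch_left, catch_right, key_a, key_b below 0.0015 m and distance of each of nozzle_jar, cutters, scraper, ipa_bottle, glue_stick, bracket from where it was at the start of the episode below 0.02 m); the robot touches nothing.
It fails at once if a setting key was pressed (value of joint any of key_a, key_b above 0.0018 m).
It fails at once if the robot pushed or pried the lid (over 2 N) (contact force between any of the arm, the fingers and lid above 2 N).
It fails at once if a thing lying around was lifted or shoved more than 20 mm (distance of any of nozzle_jar, cutters, scraper, ipa_bottle, glue_stick, bracket from where it was at the start of the episode above 0.02 m).
It also fails if it takes over 32 s, if anything falls off the work surface, if the arm or the gripper's body presses on something with over 40 N, if the wrist force passes 120 N, or if a joint passes its speed limit or range.

## Working session

There is one attempt and no reset: what is moved stays moved. The work goes in short steps, Python scripts to look and compute and a shell command to move; the robot and the scene stay as the last step left them, time stands still between calls to the robot, and variables do not carry over. Pictures are saved under pics/ and viewed, and the job is handed in when it is done.

```bash
mkdir -p pics; ls; cat > h.py <<'E'
import numpy as np, cv2
from station import status, optics, r, spotter
def snap(n,f):
    o=status.get_obs(); d=optics.snapshot(n)
    cv2.imwrite('pics/'+f,cv2.cvtColor(d['color'],cv2.COLOR_RGB2BGR)); 
    if n=='wrist':
        T=np.eye(4);T[:3,:3]=np.array(o['tool_rot']);T[:3,3]=o['tcp_pos'];d['E']=T@np.array(d['tool_from_camera'])
    else: d['E']=np.array(d['extrinsics'])
    return d
def ray(d,p):
    u=cv2.undistortPoints(np.array([[p]],float),np.array(d['K']),np.array(d['dist_coeffs']))[0,0]
    return np.array([u[0],u[1],1.])
def atz(d,p,z):
    v=d['E'][:3,:3]@ray(d,p);c=d['E'][:3,3];return c+v*(z-c[2])/v[2]
def dep(d,p):
    c,w=int(round(p[0])),int(round(p[1]));z=d['z_map'][max(0,w-1):w+2,max(0,c-1):c+2];z=z[z>0]
    if len(z)==0:return None
    return d['E'][:3,:3]@(ray(d,p)*np.median(z))+d['E'][:3,3]
E
python3 - <<'E'
from h import *
np.set_printoptions(precision=4,suppress=True)
o=status.get_obs();print(o['time_s'],o['tcp_pos'],o['tool_rot'],o['grip_width'],r.tcp_to_grasp)
for c in ['scene','top','wrist']:
    d=snap(c,c+'0.png')
    for q in ['cap_left','cap_right','lid','nozzle_jar','dryer']:
        for s in spotter.spot_point(c,q)[:2]:
            print(c,q,round(s['p'],2),np.round(s['point'],1),dep(d,s['point']), atz(d,s['point'],.098))
E
```

```text
pics
0.0 [ 0.2515 -0.5986  0.1986] [[-0.0007  0.3874 -0.9219]
 [ 0.0018 -0.9219 -0.3874]
 [-1.     -0.0019 -0.0001]] 0.08537653493131352 0.0187
scene cap_left 0.51 [275.1 213.3] [0.531  0.0347 0.0978] [0.5311 0.0344 0.098 ]
scene cap_right 0.76 [245.5 228.8] [ 0.5162 -0.0305  0.0963] [ 0.5177 -0.0322  0.098 ]
scene lid 0.9 [273.7 229.9] [ 0.5611 -0.0087  0.1006] [ 0.5589 -0.006   0.098 ]
scene nozzle_jar 0.72 [304.6 201.8] [0.562  0.0825 0.1088] [0.5531 0.0956 0.098 ]
scene dryer 0.94 [263.2 261.1] [ 0.5942 -0.0796  0.0966] [ 0.5953 -0.0809  0.098 ]
scene dryer 0.41 [304.1 203.6] [0.5604 0.0833 0.1037] [0.5557 0.0902 0.098 ]
top cap_left 0.49 [293.4 200.6] [0.5277 0.037  0.0984] [0.5278 0.037  0.098 ]
top cap_right 0.56 [320.5 210.1] [ 0.5095 -0.0186  0.0976] [ 0.5094 -0.0186  0.098 ]
top lid 0.74 [310.  196.8] [0.5397 0.0024 0.0859] [0.5368 0.0031 0.098 ]
top nozzle_jar 0.74 [262.6 190.2] [0.544  0.1001 0.1142] [0.5482 0.101  0.098 ]
top dryer 0.82 [303.5 213.6] [0.5035 0.0154 0.0866] [0.5012 0.0159 0.098 ]
```

View pics/scene0.png

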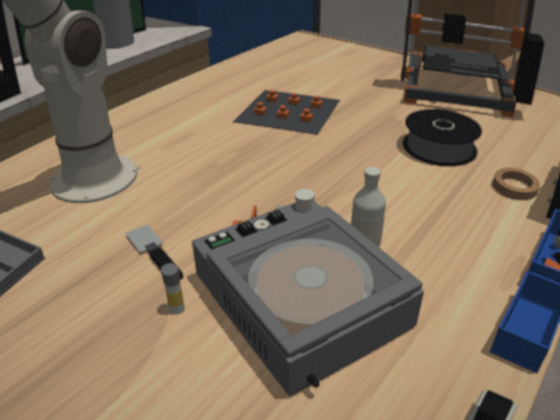

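View pics/top0.png

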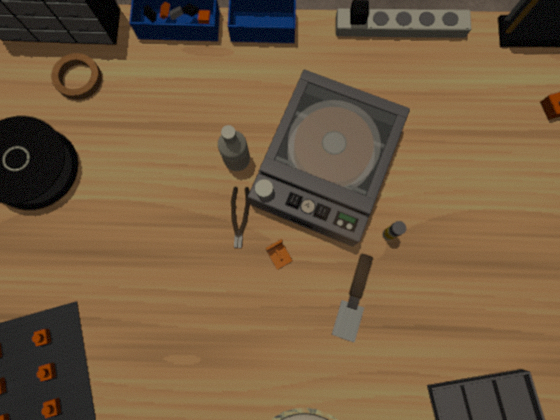

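View pics/wrist0.png

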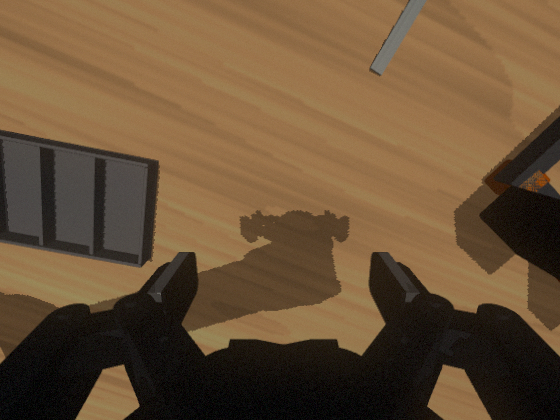

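The scene and top pictures show the dryer with its front facing the robot. In the top picture the caps are at about (294,201) and (322,212), with the gauge at (308,207) between them, the jar at (263,189) and the keys at (345,223). I'll refine this from a zoomed crop.

```bash
python3 - <<'E'
from h import *
np.set_printoptions(precision=4,suppress=True)
d=snap('top','t1.png')
im=cv2.imread('pics/t1.png')[160:260,230:380]
cv2.imwrite('pics/t1z.png',cv2.resize(im,None,fx=5,fy=5,interpolation=cv2.INTER_CUBIC))
for q in ['cap_left','cap_right','catch_left','key_a','nozzle_jar','ipa_bottle']:
    for s in spotter.recognise('top',q)[:2]:
        print(q,round(s['p'],2),np.round(s['point'],1),dep(d,s['point']), atz(d,s['point'],.098))
w=snap('wrist','w1.png'); print(w['tool_from_camera'])
E
```

```text
cap_right 0.73 [329. 159.] [ 0.62   -0.0358  0.0958] [ 0.6192 -0.0355  0.098 ]
cap_right 0.63 [235.6 150.7] [0.6272 0.1591 0.1125] [0.6324 0.1609 0.098 ]
catch_left 0.61 [320.1 211. ] [ 0.5077 -0.0179  0.0972] [ 0.5075 -0.0178  0.098 ]
catch_left 0.49 [294.9 201.6] [0.5258 0.0339 0.0981] [0.5258 0.0339 0.098 ]
nozzle_jar 0.67 [266.3 190.9] [0.5423 0.0925 0.1157] [0.5469 0.0933 0.098 ]
ipa_bottle 0.79 [233.8 149. ] [0.6284 0.1622 0.119 ] [0.6361 0.1649 0.098 ]
ipa_bottle 0.34 [393.1 229.7] [ 0.4744 -0.1665  0.0903] [ 0.4731 -0.1645  0.098 ]
[[ 0.0003 -0.2804  0.9599 -0.1732]
 [ 1.      0.0006 -0.0001 -0.0002]
 [-0.0005  0.9599  0.2804 -0.071 ]
 [ 0.      0.      0.      1.    ]]
```

View pics/t1z.png

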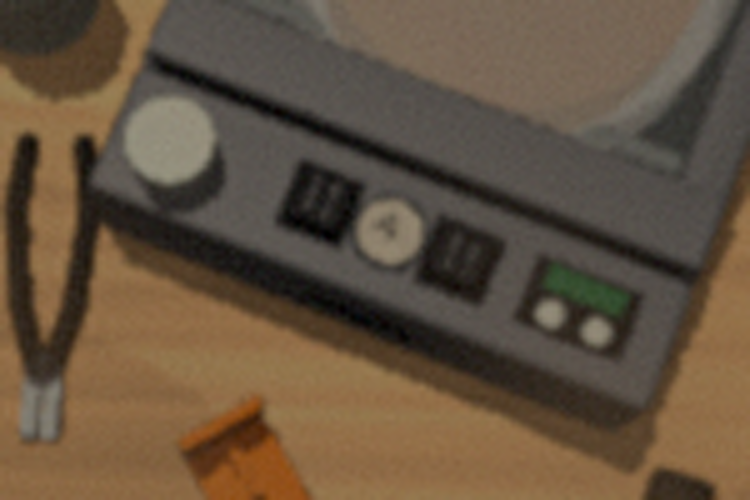

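The zoomed crop puts the cap centres at (294,200) and (322.4,211.6). They stand either side of the gauge at (307.6,206.4). Next I'll work out the dryer pose and the shift to a viewing pose.

```bash
python3 - <<'E'
from h import *
np.set_printoptions(precision=4,suppress=True)
d=snap('top','t2.png')
L=atz(d,[294,200],.098);R=atz(d,[322.4,211.6],.098);print(L,R,np.linalg.norm(L-R),(L+R)/2)
y=(L-R)/np.linalg.norm(L-R);print('yaw',np.degrees(np.arctan2(-y[0],y[1])))
o=status.get_obs();Rm=np.array(o['tool_rot'])
t=(L+R)/2;t[2]=.2
print('shift',Rm.T@(t-o['tcp_pos']),o['qpos'])
Rm=np.array(o['tool_rot']);print('turn',(np.degrees(np.arctan2(y[1],y[0])-np.arctan2(Rm[1,1],Rm[0,1]))))
E
```

```text
[0.5291 0.0358 0.098 ] [ 0.5064 -0.0225  0.098 ] 0.06258384883004167 [0.5178 0.0067 0.098 ]
yaw -21.293189081402904
shift [-0.0004 -0.4555 -0.4799] [ 82.2869  28.6975 -24.4674  88.832   12.6509  65.2192 -12.0507]
turn 135.91124036016168
```

```bash
python3 -m inch '[[-0.2,-0.04,-0.4555,-0.48,-0.755],[-0.2,-0.04,-0.4555,-0.48,-0.755],[-0.2,-0.04,-0.4555,-0.48,-0.755],[-0.2,-0.04,-0.4555,-0.48,-0.755],[-0.2,-0.04,-0.4555,-0.48,-0.755],[-0.2,-0.04,-0.4555,-0.48,-0.755]]'; python3 -c "
from h import *
o=status.get_obs();print(o['qpos'],o['tool_rot'])"
```

```text
time_s: 1.95
tcp_pos: [0.3728, -0.3233, 0.2181]
tool_rot: [[0.0, 0.965, -0.264], [-0.001, -0.264, -0.965], [-1.0, 0.0, 0.001]]
force: [0.5, 0.3, 0.1]
grip_width: 0.0511
[ 75.63882258  13.63733648 -43.25501738 109.24629815  10.67951914
  61.11504418  12.71294493] [[ 2.38405235e-04  9.64604282e-01 -2.63701578e-01]
 [-9.99186736e-04 -2.63701224e-01 -9.64603891e-01]
 [-9.99999472e-01  4.93453736e-04  9.00952052e-04]]
```

```bash
cat > go.py <<'E'
import sys
from h import *
np.set_printoptions(precision=4,suppress=True)
def plan(t,yd):
    o=status.get_obs();Rm=np.array(o['tool_rot'])
    a=np.degrees(np.arctan2(yd[1],yd[0])-np.arctan2(Rm[1,1],Rm[0,1]));a=(a+180)%360-180
    print('shift',Rm.T@(np.array(t)-o['tcp_pos']),'turn',-a/180,'w',o['grip_width'],o['time_s'])
E
python3 -c "
from go import *
plan([.5178,.0067,.24],[.363,.932])"
```

```text
shift [-0.0222  0.0529 -0.3565] turn -0.4667201620419405 w 0.051113206908078426 1.95
```

```bash
python3 -m inch '[[-0.2,-0.022,0.053,-0.357,-0.467],[-0.2,-0.022,0.053,-0.357,-0.467],[-0.2,-0.022,0.053,-0.357,-0.467],[-0.2,-0.022,0.053,-0.357,-0.467],[-0.2,-0.022,0.053,-0.357,-0.467],[-0.2,-0.022,0.053,-0.357,-0.467],[-0.2,-0.022,0.053,-0.357,-0.467],[-0.2,-0.022,0.053,-0.357,-0.467],[-0.2,-0.022,0.053,-0.357,-0.467],[-0.2,-0.022,0.053,-0.357,-0.467],[-0.2,-0.022,0.053,-0.357,-0.467],[-0.2,-0.022,0.053,-0.357,-0.467]]'; python3 - <<'E'
from go import *
d=snap('wrist','w2.png')
for q in ['cap_left','cap_right']:
    for s in spotter.spot_point('wrist',q)[:2]:
        print(q,round(s['p'],2),np.round(s['point'],1),dep(d,s['point']), atz(d,s['point'],.098))
print(status.get_obs()['qpos'])
E
```

```text
time_s: 3.15
tcp_pos: [0.5195, 0.0043, 0.2397]
tool_rot: [[0.0, 0.371, 0.929], [0.0, 0.929, -0.371], [-1.0, 0.0, -0.0]]
force: [0.1, 1.1, 0.4]
grip_width: 0.0511
cap_left 0.86 [312.7 183.9] [0.5298 0.0355 0.0969] [0.5295 0.0355 0.098 ]
cap_right 0.82 [255.5 186.9] [ 0.5095 -0.0245  0.0969] [ 0.5093 -0.0243  0.098 ]
cap_right 0.27 [297.4  93. ] [0.4302 0.0602 0.0052] [0.4355 0.0535 0.098 ]
[ 50.0265  23.46   -66.9447 103.9697  23.281   68.1167  44.0886]
```

View pics/w2.png

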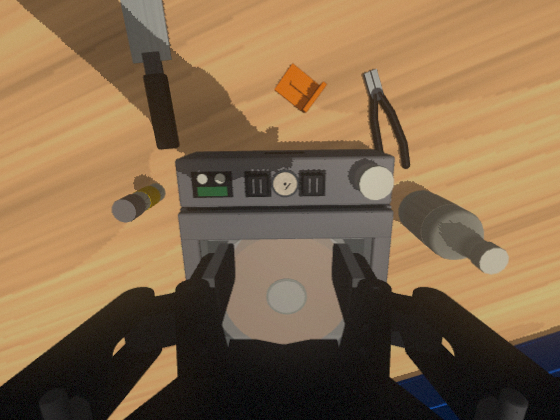

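The wrist view shows the caps at about (257,184) and (313,183). They are centred between the fingers, and the lid edge is nearly level. I'll zoom in to settle the yaw.

```bash
python3 - <<'E'
import cv2
im=cv2.imread('pics/w2.png')[140:245,170:410]
cv2.imwrite('pics/w2z.png',cv2.resize(im,None,fx=3.3,fy=3.3,interpolation=cv2.INTER_CUBIC))
E
```

```text
(no output)
```

View pics/w2z.png

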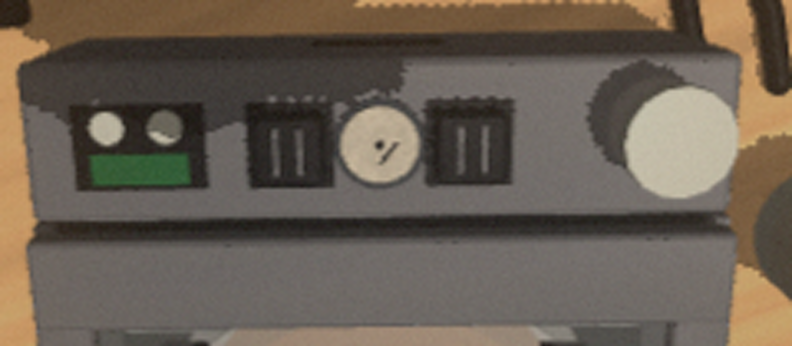

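```bash
python3 - <<'E'
from go import *
d=snap('wrist','w3.png')
L=atz(d,[312.4,183],.098);R=atz(d,[258.2,183.6],.098);m=(L+R)/2;print(L,R,np.linalg.norm(L-R),m)
T=np.array(d['tool_from_camera'])
# tool-frame cloud of near stuff
z=d['z_map'];vv,uu=np.nonzero((z>0)&(z<.26))
pu=cv2.undistortPoints(np.stack([uu,vv],1).astype(float)[:,None],np.array(d['K']),np.array(d['dist_coeffs']))[:,0]
P=np.c_[pu,np.ones(len(pu))]*z[vv,uu][:,None];P=P@T[:3,:3].T+T[:3,3]
for s in (1,-1):
    Q=P[(P[:,1]*s>0)&(P[:,0]<.02)]
    print(s,'maxx',np.percentile(Q[:,0],[95,99,99.8]))
    for a in np.arange(-.06,.02,.006):
        q=Q[(Q[:,0]>a)&(Q[:,0]<a+.006)]
        if len(q)>5: print(round(a,3),len(q),'y',np.percentile(q[:,1],[2,98]),'z',np.percentile(q[:,2],[2,98]))
plan([m[0],m[1],.2],[.358,.934])
E
```

```text
[0.5284 0.0353 0.098 ] [ 0.507  -0.0204  0.098 ] 0.05963545400624105 [0.5177 0.0075 0.098 ]
1 maxx [-0.068  -0.0448 -0.0373]
-0.06 282 y [0.0252 0.0387] z [-0.0117  0.0093]
-0.054 268 y [0.0253 0.0387] z [-0.0116  0.0096]
-0.048 231 y [0.0252 0.0383] z [-0.0117  0.0098]
-0.042 143 y [0.0253 0.036 ] z [-0.0117  0.0092]
-0.036 27 y [0.0253 0.0256] z [-0.0072  0.0096]
-1 maxx [-0.0684 -0.0448 -0.0373]
-0.06 294 y [-0.0386 -0.0252] z [-0.0118  0.0091]
-0.054 263 y [-0.0386 -0.0252] z [-0.0118  0.0099]
-0.048 225 y [-0.0384 -0.0252] z [-0.0117  0.0094]
-0.042 144 y [-0.0357 -0.0251] z [-0.0116  0.009 ]
-0.036 28 y [-0.0267 -0.0251] z [-0.0093  0.009 ]
shift [ 0.0398  0.0024 -0.0029] turn -0.003988502443507653 w 0.050861999061630934 3.35
```

```bash
python3 - <<'E'
from go import *
d=snap('wrist','w4.png')
T=np.array(d['tool_from_camera']);print(np.array(d['K']))
for c in (210,222,232):
  for w in range(235,330,8):
    z=d['z_map'][w,c];p=T[:3,:3]@(ray(d,(c,w))*z)+T[:3,3];print(c,w,round(float(z),3),p)
im=cv2.imread('pics/w4.png')[220:340,170:410]
cv2.imwrite('pics/w4z.png',cv2.resize(im,None,fx=3.3,fy=3.3))
E
```

```text
[[292.3461   0.     283.0107]
 [  0.     292.3461 203.612 ]
 [  0.       0.       1.    ]]
210 235 0.337 [ 0.1404 -0.0842  0.0577]
210 243 0.342 [ 0.1424 -0.0855  0.0686]
210 251 0.348 [ 0.1451 -0.087   0.0802]
210 259 0.137 [-0.0486 -0.0343 -0.0079]
210 267 0.124 [-0.0616 -0.031  -0.0108]
210 275 0.117 [-0.0691 -0.0292 -0.0112]
210 283 0.114 [-0.072  -0.0286 -0.0094]
210 291 0.104 [-0.082  -0.026  -0.0123]
210 299 0.099 [-0.0874 -0.0247 -0.0127]
210 307 0.088 [-0.0972 -0.0221 -0.0166]
210 315 0.084 [-0.1015 -0.021  -0.017 ]
210 323 0.08 [-0.1055 -0.02   -0.0174]
222 235 0.337 [ 0.1404 -0.0704  0.0577]
222 243 0.147 [-0.0372 -0.0308 -0.011 ]
222 251 0.138 [-0.0468 -0.0288 -0.0112]
222 259 0.13 [-0.0554 -0.0271 -0.0114]
222 267 0.123 [-0.0628 -0.0256 -0.0114]
222 275 0.121 [-0.0655 -0.0252 -0.0092]
222 283 0.122 [-0.0658 -0.0254 -0.0056]
222 291 0.121 [-0.067  -0.0253 -0.0026]
222 299 0.122 [-0.0672 -0.0255  0.0011]
222 307 0.122 [-0.0686 -0.0254  0.004 ]
222 315 0.122 [-0.0688 -0.0256  0.0078]
222 323 0.122 [-0.0702 -0.0254  0.0106]
232 235 0.337 [ 0.1405 -0.0588  0.0577]
232 243 0.147 [-0.0376 -0.0256 -0.0112]
232 251 0.145 [-0.0406 -0.0253 -0.0082]
232 259 0.145 [-0.0416 -0.0253 -0.0044]
232 267 0.145 [-0.0428 -0.0253 -0.0006]
232 275 0.146 [-0.0428 -0.0255  0.0039]
232 283 0.145 [-0.0449 -0.0253  0.0071]
232 291 0.363 [ 0.1451 -0.0634  0.1346]
232 299 0.364 [ 0.1435 -0.0636  0.1449]
232 307 0.37 [ 0.145  -0.0645  0.1577]
232 315 0.372 [ 0.1442 -0.0649  0.169 ]
232 323 0.375 [ 0.1441 -0.0655  0.1811]
```

View pics/w4z.png

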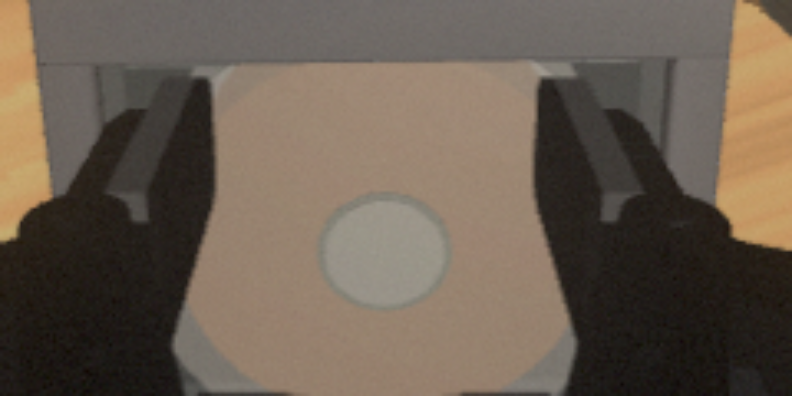

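```bash
python3 - <<'E'
from go import *
d=snap('wrist','w5.png')
T=np.array(d['tool_from_camera'])
for c,w in [(285,345),(285,360),(285,400),(240,360),(330,390),(150,300),(100,330),(60,400),(180,300)]:
    z=d['z_map'][w,c];p=T[:3,:3]@(ray(d,(c,w))*z)+T[:3,3];print(c,w,round(float(z),3),p)
s=snap('scene','s5.png')
cv2.imwrite('pics/s5z.png',cv2.resize(cv2.imread('pics/s5.png')[60:320,100:440],None,fx=2.3,fy=2.3,interpolation=cv2.INTER_CUBIC))
o=status.get_obs();Rm=np.array(o['tool_rot']);E=s['E']
z=s['z_map'];vv,uu=np.nonzero(z>0)
pu=cv2.undistortPoints(np.stack([uu,vv],1).astype(float)[:,None],np.array(s['K']),np.array(s['dist_coeffs']))[:,0]
P=np.c_[pu,np.ones(len(pu))]*z[vv,uu][:,None];P=P@E[:3,:3].T+E[:3,3]
Q=(P-np.array(o['tcp_pos']))@Rm
k=(abs(Q[:,1])<.07)&(abs(Q[:,2])<.12)&(Q[:,0]<.08)&(Q[:,0]>-.2)
Q=Q[k]
for a in np.arange(-.15,.08,.01):
    q=Q[(Q[:,0]>a)&(Q[:,0]<=a+.01)]
    if len(q): print(round(a,3),len(q),np.percentile(q[:,1],[2,50,98]),np.percentile(q[:,2],[2,98]))
E
```

```text
285 345 0.083 [-0.1049  0.0006 -0.0096]
285 360 0.074 [-0.1131  0.0006 -0.0123]
285 400 0.065 [-0.1234  0.0005 -0.0113]
240 360 0.075 [-0.1121 -0.0111 -0.0113]
330 390 0.058 [-0.1281  0.0094 -0.0196]
150 300 0.1 [-0.0866 -0.0456 -0.0116]
100 330 0.086 [-0.1015 -0.0539 -0.0116]
60 400 0.064 [-0.124  -0.0494 -0.0116]
180 300 0.098 [-0.0878 -0.0347 -0.0125]
-0.15 344 [-0.0418 -0.0086  0.0373] [-0.0044  0.014 ]
-0.14 636 [-0.0674 -0.013   0.0627] [-0.0081  0.021 ]
-0.13 470 [-0.0667 -0.0068  0.0646] [-0.0046  0.0211]
-0.12 409 [-0.0641 -0.004   0.0619] [-0.0109  0.0192]
-0.11 414 [-0.0623 -0.0194  0.0602] [-0.0127  0.0188]
-0.1 323 [-0.0595 -0.0202  0.0581] [-0.0105  0.0165]
-0.09 329 [-0.0571 -0.0283  0.0556] [-0.0093  0.0152]
-0.08 137 [-0.0439  0.0266  0.0469] [-0.0072  0.0147]
-0.07 167 [-0.0399 -0.0266  0.038 ] [-0.0072  0.0134]
-0.06 148 [-0.0402 -0.0263  0.0383] [-0.0086  0.0139]
-0.05 142 [-0.0393  0.0245  0.0376] [-0.0078  0.0135]
-0.04 50 [-0.0331  0.0255  0.0327] [-0.0093  0.0126]
```

View pics/s5z.png

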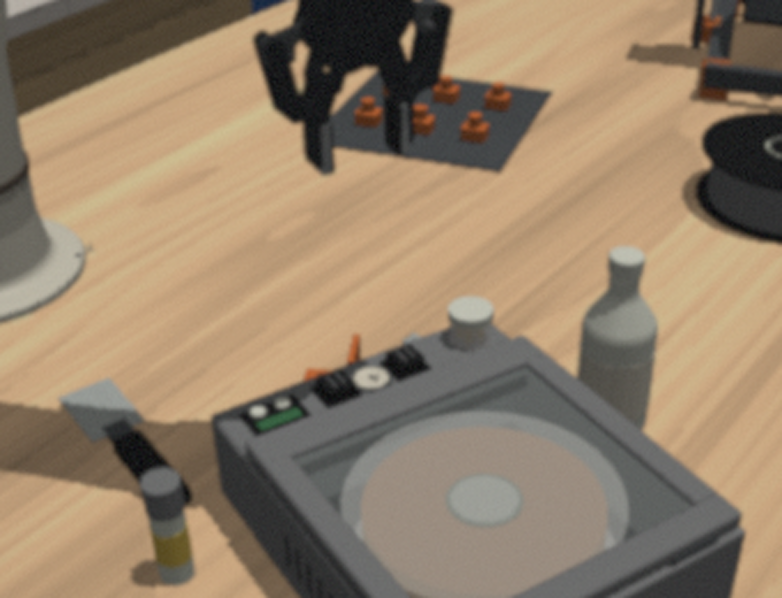

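The two views agree on the gripper. At this opening the fingertips are about 34 mm behind the TCP, and the body and linkages clear the raised lid. I'll go down until the tips are about 12 mm above the caps.

```bash
python3 - <<'E'
from go import *
plan([.516,.0075,.077],[.358,.934])
E
```

```text
shift [ 0.1628  0.0017 -0.0045] turn -0.0036458035553959827 w 0.051640413739178014 3.5
```

```bash
python3 -m inch '[[-0.27,0.04,0.0017,-0.0045,-0.004],[-0.27,0.08,0.0017,-0.0045,-0.004],[-0.27,0.12,0.0017,-0.0045,-0.004],[-0.27,0.15,0.0017,-0.0045,-0.004],[-0.27,0.163,0.0017,-0.0045,-0.004],[-0.27,0.163,0.0017,-0.0045,-0.004],[-0.27,0.163,0.0017,-0.0045,-0.004]]'; python3 - <<'E'
from go import *
d=snap('wrist','w6.png')
cv2.imwrite('pics/w6z.png',cv2.resize(cv2.imread('pics/w6.png')[190:390,120:440],None,fx=2.4,fy=2.4,interpolation=cv2.INTER_CUBIC))
s=snap('scene','s6.png')
cv2.imwrite('pics/s6z.png',cv2.resize(cv2.imread('pics/s6.png')[130:270,170:350],None,fx=4,fy=4,interpolation=cv2.INTER_CUBIC))
E
```

```text
time_s: 4.2
tcp_pos: [0.517, 0.0081, 0.0779]
tool_rot: [[0.002, 0.356, 0.935], [0.0, 0.935, -0.356], [-1.0, 0.001, 0.001]]
force: [0.2, 0.3, 0.9]
grip_width: 0.0544
```

View pics/w6z.png

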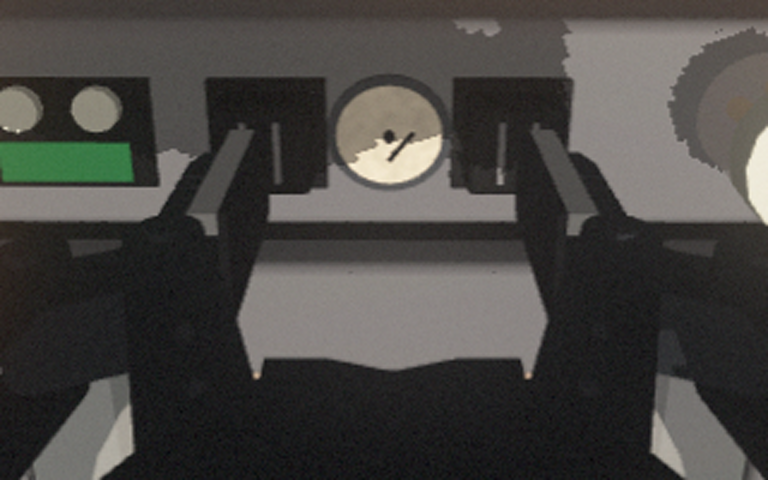

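View pics/s6z.png

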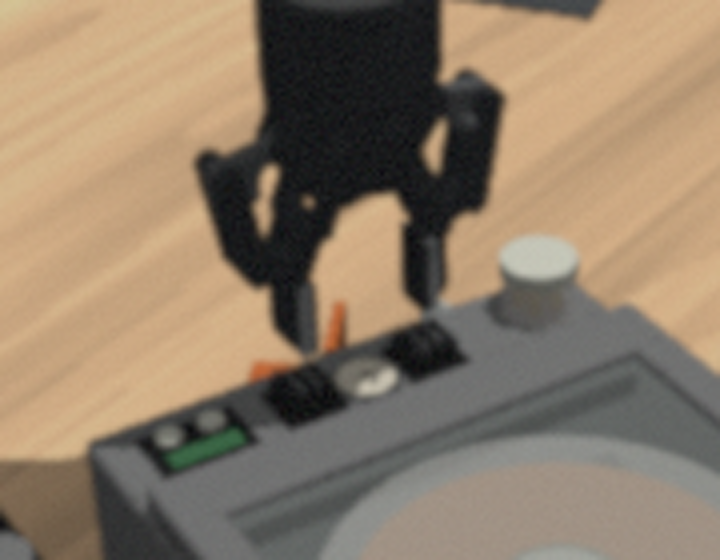

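Both views show the tips just above the two caps. In the wrist crop the caps centre at about (266,133) and (513,133). I'll compare their positions in the tool frame with the tips.

```bash
python3 - <<'E'
from go import *
d=snap('wrist','w7.png');o=status.get_obs();Rm=np.array(o['tool_rot'])
for n,box in (('L',(453,573,78,192)),('R',(206,327,78,190))):
    pts=[atz(d,(120+x/2.4,190+y/2.4),.098) for x in box[:2] for y in box[2:]]
    t=(np.array(pts)-o['tcp_pos'])@Rm; print(n,t, t.mean(0))
T=np.array(d['tool_from_camera']);z=d['z_map'];vv,uu=np.nonzero((z>0)&(z<.3))
pu=cv2.undistortPoints(np.stack([uu,vv],1).astype(float)[:,None],np.array(d['K']),np.array(d['dist_coeffs']))[:,0]
P=np.c_[pu,np.ones(len(pu))]*z[vv,uu][:,None];P=P@T[:3,:3].T+T[:3,3]
k=(abs(P[:,0]+.02)<.005)&(abs(P[:,1])<.06)
c=P[k];print('captop',len(c),c.mean(0))
for s in(1,-1):
    q=c[c[:,1]*s>0]; print(s,q.min(0),q.max(0))
k=(P[:,0]>-.05)&(P[:,0]<-.028)&(abs(P[:,1])<.05);c=P[k];print('tips',c.max(0),c.min(0))
E
```

```text
L [[-0.0197  0.0146 -0.0157]
 [-0.0196  0.0153  0.014 ]
 [-0.0197  0.0425 -0.0157]
 [-0.0196  0.0447  0.014 ]] [-0.0196  0.0293 -0.0008]
R [[-0.0197 -0.0429 -0.0156]
 [-0.0197 -0.045   0.0135]
 [-0.0197 -0.0147 -0.0156]
 [-0.0196 -0.0155  0.0134]] [-0.0197 -0.0295 -0.0011]
captop 7877 [-0.0202 -0.0001  0.0331]
1 [-0.0231  0.0001 -0.0099] [-0.015   0.042   0.0711]
-1 [-0.0231 -0.0434 -0.0099] [-0.015  -0.0005  0.0705]
tips [-0.0337  0.0404  0.011 ] [-0.05   -0.0405 -0.012 ]
```

The tips are centred on the caps with a 14 mm gap, and 20 mm from the lid edge. Pressing now.

```bash
python3 -m inch '[[-0.27,0.008,0,0,0],[-0.27,0.013,0,0,0],[-0.27,0.016,0,0,0],[-0.27,0.018,0,0,0],[-0.27,0.0195,0,0,0],[-0.27,0.0195,0,0,0],[-0.27,0.0195,0,0,0]]'
```

```text
time_s: 5.05
tcp_pos: [0.516, 0.0073, 0.0575]
tool_rot: [[-0.0, 0.356, 0.934], [-0.001, 0.934, -0.356], [-1.0, -0.001, 0.0]]
force: [-1.3, -1.7, 7.4]
grip_width: 0.0543
```

```bash
python3 -m inch '[[-0.27,0.0008,0,0,0],[-0.27,0.0008,0,0,0],[-0.27,0.0008,0,0,0],[-0.27,0.0008,0,0,0],[-0.27,0.0008,0,0,0]]'; python3 - <<'E'
from go import *
s=snap('scene','s8.png')
cv2.imwrite('pics/s8z.png',cv2.resize(cv2.imread('pics/s8.png')[130:400,170:430],None,fx=2.2,fy=2.2,interpolation=cv2.INTER_CUBIC))
E
```

```text
time_s: 5.55
tcp_pos: [0.516, 0.0073, 0.0568]
tool_rot: [[-0.0, 0.356, 0.934], [-0.001, 0.934, -0.356], [-1.0, -0.001, 0.0]]
force: [-1.3, -2.1, 6.8]
grip_width: 0.0542
```

View pics/s8z.png

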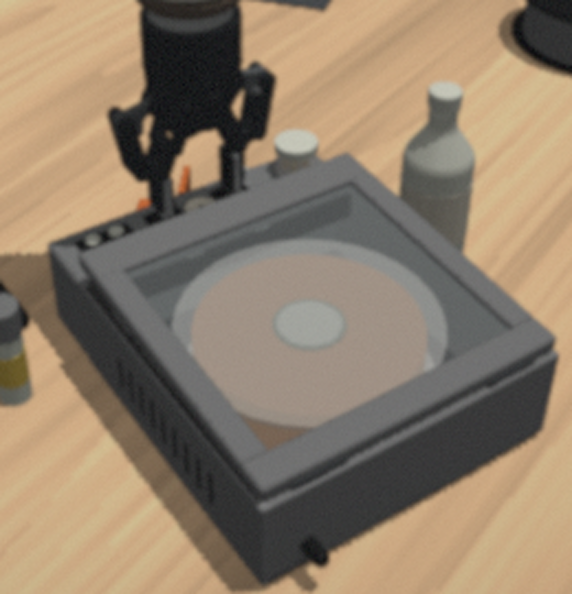

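The picture shows the lid rising, its front edge already lifted, with both fingers on the caps. I'll keep holding.

```bash
python3 -m inch '[[-0.27,0,0,0,0],[-0.27,0,0,0,0],[-0.27,0,0,0,0],[-0.27,0,0,0,0],[-0.27,0,0,0,0],[-0.27,0,0,0,0],[-0.27,0,0,0,0],[-0.27,0,0,0,0],[-0.27,0,0,0,0],[-0.27,0,0,0,0],[-0.27,0,0,0,0],[-0.27,0,0,0,0]]';python3 -m inch '[[-0.27,0,0,0,0],[-0.27,0,0,0,0],[-0.27,0,0,0,0],[-0.27,0,0,0,0],[-0.27,0,0,0,0],[-0.27,0,0,0,0],[-0.27,0,0,0,0],[-0.27,0,0,0,0],[-0.27,0,0,0,0],[-0.27,0,0,0,0],[-0.27,0,0,0,0],[-0.27,0,0,0,0]]'; cat > lid.py <<'E'
from go import *
import sys
# lid tilt: heights vs dryer x of frame points on the side rails
s=snap('top',sys.argv[1]);z=s['z_map'];vv,uu=np.nonzero(z>0)
pu=cv2.undistortPoints(np.stack([uu,vv],1).astype(float)[:,None],np.array(s['K']),np.array(s['dist_coeffs']))[:,0]
P=np.c_[pu,np.ones(len(pu))]*z[vv,uu][:,None];P=P@s['E'][:3,:3].T+s['E'][:3,3]
xd=np.array([.934,-.358]);yd=np.array([.358,.934]);q=P[:,:2]-np.array([.518,.007])
X=q@xd;Y=q@yd
for ys in ((.095,.115),(-.115,-.095)):
    k=(Y>ys[0])&(Y<ys[1])&(P[:,2]>.07)&(P[:,2]<.2)
    b=[(round(a,2),round(float(np.median(P[k&(X>a)&(X<a+.02),2])),4)) for a in np.arange(-.02,.27,.03) if (k&(X>a)&(X<a+.02)).sum()>4]
    print(ys,b); f=[(a,h) for a,h in b if a>.05];f=np.array(f); print('tilt',-np.arctan(np.polyfit(f[:,0],f[:,1],1)[0]))
print(status.get_obs()['time_s'])
E
python3 lid.py t8.png
```

```text
time_s: 6.8
tcp_pos: [0.516, 0.0073, 0.0568]
tool_rot: [[-0.0, 0.356, 0.934], [-0.001, 0.934, -0.356], [-1.0, -0.001, 0.0]]
force: [-2.3, -1.5, 6.4]
grip_width: 0.0544
time_s: 8.0
tcp_pos: [0.516, 0.0073, 0.0568]
tool_rot: [[-0.0, 0.356, 0.934], [-0.001, 0.934, -0.356], [-1.0, -0.001, 0.0]]
force: [-2.2, -1.7, 6.7]
grip_width: 0.0541
(0.095, 0.115) [(np.float64(-0.02), 0.115), (np.float64(0.01), 0.0862), (np.float64(0.04), 0.1372), (np.float64(0.07), 0.1327), (np.float64(0.13), 0.1228), (np.float64(0.16), 0.1171), (np.float64(0.19), 0.1125), (np.float64(0.22), 0.1073), (np.float64(0.25), 0.1034)]
tilt 0.16357297544525218
(-0.115, -0.095) [(np.float64(-0.02), 0.0867), (np.float64(0.19), 0.1135), (np.float64(0.22), 0.1082), (np.float64(0.25), 0.1035)]
tilt 0.165148677414627
8.05
```

The lid is at about 0.164 rad, which is fully raised. I'll hold a little longer, lift straight up slowly at first, then go well clear.

```bash
python3 -m inch '[[-0.27,0,0,0,0],[-0.27,0,0,0,0],[-0.27,0,0,0,0],[-0.27,0,0,0,0],[-0.27,0,0,0,0]]'; python3 lid.py t9.png;  python3 -m inch '[[-0.27,-0.004,0,0,0],[-0.27,-0.01,0,0,0],[-0.27,-0.02,0,0,0],[-0.27,-0.04,0,0,0],[-0.27,-0.08,0,0,0],[-0.27,-0.12,0,0,0],[-0.27,-0.16,0,0,0],[-0.27,-0.18,0,0,0],[-0.27,-0.18,0,0,0],[-0.27,-0.18,0,0,0]]'
python3 lid.py t10.png; python3 - <<'E'
from go import *
s=snap('scene','s10.png')
cv2.imwrite('pics/s10z.png',cv2.resize(cv2.imread('pics/s10.png')[60:400,100:440],None,fx=1.75,fy=1.75,interpolation=cv2.INTER_CUBIC))
w=snap('wrist','w10.png')
E
```

```text
time_s: 8.55
tcp_pos: [0.516, 0.0073, 0.0568]
tool_rot: [[-0.0, 0.356, 0.934], [-0.001, 0.934, -0.356], [-1.0, -0.001, 0.0]]
force: [-2.0, -1.5, 7.0]
grip_width: 0.0544
(0.095, 0.115) [(np.float64(-0.02), 0.1148), (np.float64(0.01), 0.0858), (np.float64(0.04), 0.1372), (np.float64(0.07), 0.1326), (np.float64(0.13), 0.1225), (np.float64(0.16), 0.1177), (np.float64(0.19), 0.1119), (np.float64(0.22), 0.1075), (np.float64(0.25), 0.1037)]
tilt 0.16181092672887631
(-0.115, -0.095) [(np.float64(-0.02), 0.0867), (np.float64(0.19), 0.1132), (np.float64(0.22), 0.1079), (np.float64(0.25), 0.1036)]
tilt 0.1586552621864016
8.6
time_s: 9.6
tcp_pos: [0.5158, 0.0075, 0.2365]
tool_rot: [[0.0, 0.356, 0.934], [-0.001, 0.934, -0.356], [-1.0, -0.001, 0.001]]
force: [-0.3, -0.7, -0.4]
grip_width: 0.054
(0.095, 0.115) [(np.float64(-0.02), 0.1147), (np.float64(0.01), 0.0858), (np.float64(0.04), 0.1374), (np.float64(0.07), 0.1331), (np.float64(0.1), 0.1267), (np.float64(0.13), 0.1229)]
tilt 0.16839015714752983
(-0.115, -0.095) [(np.float64(-0.02), 0.0867), (np.float64(0.01), 0.0858), (np.float64(0.04), 0.0831)]Traceback (most recent call last):
  File "lid.py", line 12, in <module>
    print(ys,b); f=[(a,h) for a,h in b if a>.05];f=np.array(f); print('tilt',-np.arctan(np.polyfit(f[:,0],f[:,1],1)[0]))
                                                                                                   ~^^^^^
IndexError: too many indices for array: array is 1-dimensional, but 2 were indexed
```

View pics/s10z.png

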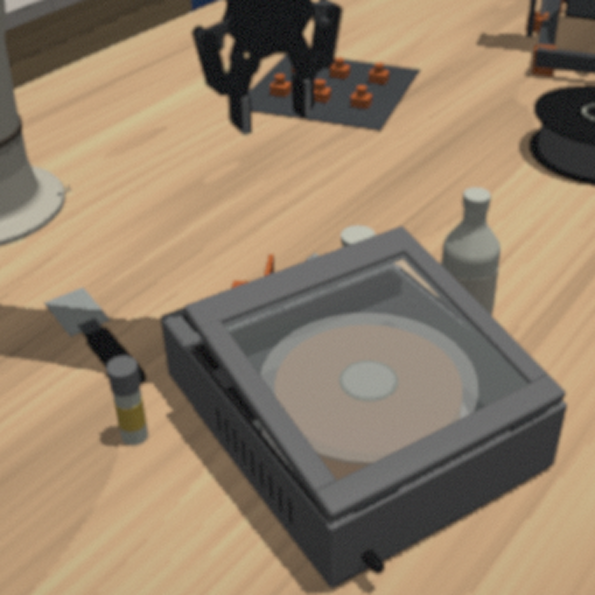

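View pics/w10.png

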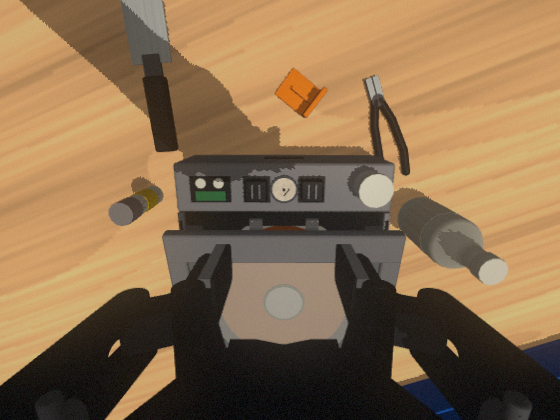

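The lid stands ajar, nothing else has moved, and both caps at (256,190) and (312,190) are uncovered. I'll check their height by depth, then hand in.

```bash
python3 - <<'E'
from go import *
d=snap('wrist','w11.png')
for p in [(252,186),(257,186),(308,186),(313,186),(201,184),(219,183)]: print(p,dep(d,p))
o=status.get_obs();print(o['force'],o['time_s'],o['joint_velocities'])
r.sign_off()
E
```

```text
(252, 186) [ 0.5019 -0.0238  0.0969]
(257, 186) [ 0.5039 -0.0187  0.0968]
(308, 186) [0.5235 0.0333 0.0971]
(313, 186) [0.5255 0.0384 0.0969]
(201, 184) [ 0.4808 -0.0774  0.0897]
(219, 183) [ 0.4869 -0.0582  0.0896]
[ 0.0816 -0.5868 -0.2812] 9.8 [-0.1232  0.1042 -0.1225 -0.2775  0.0841 -0.0108  0.0229]
the job is handed in; nothing more can be done
```

I vented the dryer and handed the job in at 9.8 s of the 32 s allowed; the hand-in gave no verdict. One fingertip pressed each catch to about 6–7 mm, and I held both until the lid was fully up. Then I lifted straight up, ending with the fingertips about 17 cm above the caps.

**Last checks:**
- **Lid:** it measured 0.159–0.165 rad on both sides while the catches were held. After release I could measure only its left side, at about 0.168 rad. The right-side check crashed because the gripper blocked the top camera's view, but the scene and wrist pictures show the lid ajar.
- **Catches:** both cap tops read about 97 mm, the same as the wrist camera read before pressing.
- **Keys:** spots on both keys read about 90 mm, against a nominal 91 mm. I took no reading of them before pressing.
- **Loose things:** everything looks unmoved in the pictures; I did not measure each one.
- **Contact:** the force reading after lifting was near zero.

**One disagreement:** at the gripper opening I used, the cameras put the fingertips about 34 mm behind the TCP, more than the description suggests. I used the camera measurement, and the contact force agreed with it.

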